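Put the bench chisels away in their clip case

ROBOT

A 6-joint arm with a two-finger parallel gripper is mounted at the origin on the work surface. World frame = base frame: x ahead of the robot, y to its left, z up, the work surface at z = 0. Lengths are in m, angles in rad, forces in N, time in s.
With the tool pointing down it reaches from about 0.35 to 0.975 m from the base axis. Payload 7.1 kg.
Tool frame: the origin (TCP) lies midway between the tips of the shut fingers; the grasp point (between the pads) lies 19 mm behind it; z points along the fingers, y is the line along which they close (so a half turn about z gives the same grasp; the last joint's range is limited). The gripper opens to 88 mm and grips with 3 to 60 N. Pads are 20 mm wide; open, the fingers measure 115 mm over their backs; the gripper's body (75 mm by 178 mm) begins 61 mm behind the grasp point.
Start: joints at [-1.275, 0.423, 1.63, -0, 1.089, -0.019], TCP at [0.194, -0.594, 0.223] pointing down, gripper open.
Joint ranges: [-3, 3], [-0.9, 2.11], [0.09, 2.58], [-1.31, 4.45], [0.11, 2.69], [-2.54, 2.54]. Speed limits (rad/s): [2.39, 2.39, 3.01, 3.14, 3.14, 3.14].

INTERFACE

Orientations are given as a unit quaternion [w, x, y, z].
In Python, from station import move_pose, movel, movej, command_gripper, wait, inverse_kinematics, read_camera, camera_info, MotionError, job_done, get_time, get_joint_pos, get_qvel, get_effort, get_tcp_pos, get_ee_rot, get_ft_force, get_ft_torque, get_grip_width, get_finger_force gives the robot as it stands. Calls block until the motion is done:
- move_pose(position, orientation): joint-space move of the TCP to a pose.
- movel(position, frame=None, v=0.15, until_force=None): straight line of the TCP; frame=None keeps the orientation; v is the mean speed in m/s. With until_force (N) it stops when the force on the tool has changed by that much, and returns True; else False.
- movej(angles): joint-space move.
- command_gripper(opening): opening from 0.0 (shut) to 1.0 (fully open); the grip force is fixed at half the most; returns when the fingers have stopped.
- wait(seconds).
- inverse_kinematics(position, orientation): joint angles nearest the present ones, or None.
- read_camera(name): name is "side" or "top"; returns the picture (420x560x3 uint8, red, green, blue); there is no depth.
- camera_info(name): a dict with "intrinsics" (3x3 intrinsics, pixels), "T" (4x4, takes a point from camera to world coordinates). Camera axes: x right, y up, looking along -z (the intrinsics and any distortion apply to the point x, -y, -z); pixel columns grow to the right and rows downward; lengths in m; the calibration is good to about 2 mm. A picture is of the moment at which its call begins. camera_info takes no time and is no camera call.
A pose or a line that the arm cannot do raises MotionError and nothing moves.
- job_done(): hands the job in; it is judged then, once.
Readings, each from a call of its own:
- get_time(): time.
- get_joint_pos(): joint angles.
- get_qvel(): joint speeds.
- get_effort(): joint torques, N m.
- get_tcp_pos(): TCP position.
- get_ee_rot(): TCP orientation.
- get_ft_force(): force on the tool from outside, world axes, zero at the start.
- get_ft_torque(): the same for the moment, N m.
- get_grip_width(): opening from 0.0 (shut) to 1.0 (fully open).
- get_finger_force(): force on a finger pad.
Only numpy, scipy, OpenCV 4.12 (cv2) and the standard library are available. Lean on these libraries where they do the work, as an engineer would, in place of code of your own. Each camera call takes 0.05 s, during which the arm holds its last target. There are 200 camera calls.

TASK

Put the chisels away. Take the chisel case's loose lid by its pull, tip it up on its back edge, then lift it off and lay it flat, right way up, on the clear bench beside the case and let go; press every chisel lying on the mat fully home into a pair of spring clips of its own, handle towards the case's green front and blade towards the back. Then put the lid back squarely with its pull at the green front, seated all round, and leave the other things on the bench where they are.

Things in the scene. Friction and masses are not known exactly. Their poses are not given: they have to be found in the camera images.
- case: open brown wooden case fixed to the bench, 222 mm (x) by 242 mm (y), rim 64 mm high, walls 6 mm, floor 8 mm thick. Front wall (-x) painted green with brass plates; x points from it to the back. Origin: centre of the underside. Inside, two wooden cross-battens (16 mm wide, tops 23 mm above the underside, at x = -75 and +5 mm) each carry four spring-steel clips: a pair for each chisel
- lid: loose brown wooden lid, 222 by 242 by 5 mm, about 200 g, lying on the case's rim, edges flush with its outside; battens below it reach 10 mm down inside the walls with 4 mm play all round (on the bench it stands on them). No hinge or latch. Origin: centre of the plate's underside, 64 mm above the case's origin when closed. x points to its back edge, z up; pull near its front edge
- pull (a point): middle of the lid's pull, a dark upright wooden bar 12 mm thick (lid x), 110 mm long (lid y), from 5 to 37 mm above the lid's underside; this point is 25 mm above the underside, at lid x = -95 mm
- lid_back (a point): middle of the lid's back edge, at its underside (lid x = +111 mm)
- rim_back (a point): middle of the case's back edge on top of the wall, outer side: the lid tips about this edge (along case y)
- mat: black rubber mat fixed on the bench, 360 mm (x) by 190 mm (y), 3 mm thick, on which the chisels lie. Origin: centre of its underside
- slot0 (a point): chisel place 0 (of 4, 50 mm apart, counted towards case +y): where the middle of a handle, on its axis, lies when home, 34 mm above the case's underside, 35 mm nearer the green front than the case's centre. Its two clips stand 40 mm before and behind this point, each 12 mm wide, leaving 66 mm between them for fingers, down to the case floor 26 mm below this point. Frame like the case's: x to the back, z up
- slot1 (a point): chisel place 1 (of 4, 50 mm apart, counted towards case +y): where the middle of a handle, on its axis, lies when home, as for slot0. Clips open upward: sprung lips 30 mm apart at the top (22 mm above this point) narrow to 17 mm at 12 mm above it; they spread when the handle is pressed straight down between them (10 to 15 N in all), then close over it
- slot2 (a point): chisel place 2 (of 4, 50 mm apart, counted towards case +y): where the middle of a handle, on its axis, lies when home, as for slot0 and slot1. Between the handles of neighbouring places 28 mm is free
- slot3 (a point): chisel place 3 (of 4, 50 mm apart, counted towards case +y): where the middle of a handle, on its axis, lies when home, as for slot0 and slot1. The case's side walls are 40 mm from the outer places, slot0 and slot3
- chisel_red: chisel: flat-sided pale wooden handle 120 mm long, 22 by 22 mm, bevelled corners, red cap on the butt; flat steel blade 12 mm wide, 4 mm thick, its edge 130 mm from the origin. About 140 g. Origin: middle of the handle, on its axis (it balances 10 mm from there). x points along the axis to the cutting edge. Starts lying on the mat, axis 14 mm above the bench. May be absent (None)
- chisel_yellow: chisel: flat-sided pale wooden handle 120 mm long, 22 by 22 mm, bevelled corners, yellow cap on the butt; flat steel blade 16 mm wide, 4 mm thick, its edge 130 mm from the origin. About 140 g. Origin: middle of the handle, on its axis (it balances 10 mm from there). x points along the axis to the cutting edge. Starts lying on the mat, axis 14 mm above the bench. May be absent (None)
- chisel_blue: chisel: flat-sided pale wooden handle 120 mm long, 22 by 22 mm, bevelled corners, blue cap on the butt; flat steel blade 22 mm wide, 4 mm thick, its edge 130 mm from the origin. About 140 g. Origin: middle of the handle, on its axis (it balances 10 mm from there). x points along the axis to the cutting edge. Starts lying on the mat, axis 14 mm above the bench. May be absent (None)
- chisel_green: chisel: flat-sided pale wooden handle 120 mm long, 22 by 22 mm, bevelled corners, green cap on the butt; flat steel blade 26 mm wide, 4 mm thick, its edge 130 mm from the origin. About 140 g. Origin: middle of the handle, on its axis (it balances 10 mm from there). x points along the axis to the cutting edge. Starts lying on the mat, axis 14 mm above the bench. May be absent (None)
- mallet: bystander, to be left where it is: joiner's beech mallet lying on the bench, head 70 by 120 by 80 mm, shaft 200 mm long; origin in the shaft
- square: bystander, to be left where it is: try square lying flat, 120 mm stock, 190 mm blade; origin under the stock
- wax: bystander, to be left where it is: round red wax tin 80 mm across, 28 mm high; origin under it
- sanding: bystander, to be left where it is: cork sanding block 110 by 65 by 35 mm; origin under it
- offcut: bystander, to be left where it is: dark hardwood offcut 160 by 60 by 38 mm; origin under it
- tape: bystander, to be left where it is: yellow tape measure 75 by 38 by 68 mm, standing; origin under it
Things that resemble listed ones, but are neither listed nor needed, are in the scene too. Leave any purple look-alike of the chisel_green alone.

How it is judged:
On the way, in this order (a step that is already met when the one before it is completed fails the run):
1. the lid is tipped up (over 11 degrees) with its back edge still on the case's back rim (within 20 mm) (angle between lid's own z axis and vertical above 0.2 rad and distance between lid_back and rim_back below 0.02 m), for 0.05 s.
2. the lid lies flat and right way up on the bench, clear of the case, let go (angle between lid's own z axis and vertical below 0.06 rad and height (world z) of lid below 0.016 m and horizontal distance between lid and case above 0.22 m and contact force between the fingers and lid below 0.05 N and linear speed of lid below 0.02 m/s), for 0.3 s.
3. every chisel is fully home in a pair of clips, blade to the back, let go (((x of chisel_red in the frame of slot0 between -0.012 and 0.012 m and y of chisel_red in the frame of slot0 between -0.006 and 0.006 m and z of chisel_red in the frame of slot0 between -0.004 and 0.004 m) or (x of chisel_red in the frame of slot1 between -0.012 and 0.012 m and y of chisel_red in the frame of slot1 between -0.006 and 0.006 m and z of chisel_red in the frame of slot1 between -0.004 and 0.004 m) or (x of chisel_red in the frame of slot2 between -0.012 and 0.012 m and y of chisel_red in the frame of slot2 between -0.006 and 0.006 m and z of chisel_red in the frame of slot2 between -0.004 and 0.004 m) or (x of chisel_red in the frame of slot3 between -0.012 and 0.012 m and y of chisel_red in the frame of slot3 between -0.006 and 0.006 m and z of chisel_red in the frame of slot3 between -0.004 and 0.004 m)) and angle between the x axis of each of chisel_red, chisel_yellow, chisel_blue, chisel_green and the x axis of case, either way round below 0.08 rad and x of rim_back in the frame of chisel_red above 0.05 m and ((x of chisel_yellow in the frame of slot0 between -0.012 and 0.012 m and y of chisel_yellow in the frame of slot0 between -0.006 and 0.006 m and z of chisel_yellow in the frame of slot0 between -0.004 and 0.004 m) or (x of chisel_yellow in the frame of slot1 between -0.012 and 0.012 m and y of chisel_yellow in the frame of slot1 between -0.006 and 0.006 m and z of chisel_yellow in the frame of slot1 between -0.004 and 0.004 m) or (x of chisel_yellow in the frame of slot2 between -0.012 and 0.012 m and y of chisel_yellow in the frame of slot2 between -0.006 and 0.006 m and z of chisel_yellow in the frame of slot2 between -0.004 and 0.004 m) or (x of chisel_yellow in the frame of slot3 between -0.012 and 0.012 m and y of chisel_yellow in the frame of slot3 between -0.006 and 0.006 m and z of chisel_yellow in the frame of slot3 between -0.004 and 0.004 m)) and x of rim_back in the frame of chisel_yellow above 0.05 m and ((x of chisel_blue in the frame of slot0 between -0.012 and 0.012 m and y of chisel_blue in the frame of slot0 between -0.006 and 0.006 m and z of chisel_blue in the frame of slot0 between -0.004 and 0.004 m) or (x of chisel_blue in the frame of slot1 between -0.012 and 0.012 m and y of chisel_blue in the frame of slot1 between -0.006 and 0.006 m and z of chisel_blue in the frame of slot1 between -0.004 and 0.004 m) or (x of chisel_blue in the frame of slot2 between -0.012 and 0.012 m and y of chisel_blue in the frame of slot2 between -0.006 and 0.006 m and z of chisel_blue in the frame of slot2 between -0.004 and 0.004 m) or (x of chisel_blue in the frame of slot3 between -0.012 and 0.012 m and y of chisel_blue in the frame of slot3 between -0.006 and 0.006 m and z of chisel_blue in the frame of slot3 between -0.004 and 0.004 m)) and x of rim_back in the frame of chisel_blue above 0.05 m and ((x of chisel_green in the frame of slot0 between -0.012 and 0.012 m and y of chisel_green in the frame of slot0 between -0.006 and 0.006 m and z of chisel_green in the frame of slot0 between -0.004 and 0.004 m) or (x of chisel_green in the frame of slot1 between -0.012 and 0.012 m and y of chisel_green in the frame of slot1 between -0.006 and 0.006 m and z of chisel_green in the frame of slot1 between -0.004 and 0.004 m) or (x of chisel_green in the frame of slot2 between -0.012 and 0.012 m and y of chisel_green in the frame of slot2 between -0.006 and 0.006 m and z of chisel_green in the frame of slot2 between -0.004 and 0.004 m) or (x of chisel_green in the frame of slot3 between -0.012 and 0.012 m and y of chisel_green in the frame of slot3 between -0.006 and 0.006 m and z of chisel_green in the frame of slot3 between -0.004 and 0.004 m)) and x of rim_back in the frame of chisel_green above 0.05 m and contact force between the fingers and chisel_red below 0.05 N and contact force between the fingers and chisel_yellow below 0.05 N and contact force between the fingers and chisel_blue below 0.05 N and contact force between the fingers and chisel_green below 0.05 N), for 0.3 s.
At the end, for the whole second after the job is handed in: every chisel fully home in its own pair of clips (handle middle within 12 mm along, 6 mm across, 4 mm in height; within 4.5 degrees; blade to the back); lid on the case within 6 mm, at most 3 mm proud, 1.7 degrees out of level, pull at the green front; at rest (((x of chisel_red in the frame of slot0 between -0.012 and 0.012 m and y of chisel_red in the frame of slot0 between -0.006 and 0.006 m and z of chisel_red in the frame of slot0 between -0.004 and 0.004 m) or (x of chisel_red in the frame of slot1 between -0.012 and 0.012 m and y of chisel_red in the frame of slot1 between -0.006 and 0.006 m and z of chisel_red in the frame of slot1 between -0.004 and 0.004 m) or (x of chisel_red in the frame of slot2 between -0.012 and 0.012 m and y of chisel_red in the frame of slot2 between -0.006 and 0.006 m and z of chisel_red in the frame of slot2 between -0.004 and 0.004 m) or (x of chisel_red in the frame of slot3 between -0.012 and 0.012 m and y of chisel_red in the frame of slot3 between -0.006 and 0.006 m and z of chisel_red in the frame of slot3 between -0.004 and 0.004 m)) and angle between the x axis of each of chisel_red, chisel_yellow, chisel_blue, chisel_green and the x axis of case, either way round below 0.08 rad and x of rim_back in the frame of chisel_red above 0.05 m and ((x of chisel_yellow in the frame of slot0 between -0.012 and 0.012 m and y of chisel_yellow in the frame of slot0 between -0.006 and 0.006 m and z of chisel_yellow in the frame of slot0 between -0.004 and 0.004 m) or (x of chisel_yellow in the frame of slot1 between -0.012 and 0.012 m and y of chisel_yellow in the frame of slot1 between -0.006 and 0.006 m and z of chisel_yellow in the frame of slot1 between -0.004 and 0.004 m) or (x of chisel_yellow in the frame of slot2 between -0.012 and 0.012 m and y of chisel_yellow in the frame of slot2 between -0.006 and 0.006 m and z of chisel_yellow in the frame of slot2 between -0.004 and 0.004 m) or (x of chisel_yellow in the frame of slot3 between -0.012 and 0.012 m and y of chisel_yellow in the frame of slot3 between -0.006 and 0.006 m and z of chisel_yellow in the frame of slot3 between -0.004 and 0.004 m)) and x of rim_back in the frame of chisel_yellow above 0.05 m and ((x of chisel_blue in the frame of slot0 between -0.012 and 0.012 m and y of chisel_blue in the frame of slot0 between -0.006 and 0.006 m and z of chisel_blue in the frame of slot0 between -0.004 and 0.004 m) or (x of chisel_blue in the frame of slot1 between -0.012 and 0.012 m and y of chisel_blue in the frame of slot1 between -0.006 and 0.006 m and z of chisel_blue in the frame of slot1 between -0.004 and 0.004 m) or (x of chisel_blue in the frame of slot2 between -0.012 and 0.012 m and y of chisel_blue in the frame of slot2 between -0.006 and 0.006 m and z of chisel_blue in the frame of slot2 between -0.004 and 0.004 m) or (x of chisel_blue in the frame of slot3 between -0.012 and 0.012 m and y of chisel_blue in the frame of slot3 between -0.006 and 0.006 m and z of chisel_blue in the frame of slot3 between -0.004 and 0.004 m)) and x of rim_back in the frame of chisel_blue above 0.05 m and ((x of chisel_green in the frame of slot0 between -0.012 and 0.012 m and y of chisel_green in the frame of slot0 between -0.006 and 0.006 m and z of chisel_green in the frame of slot0 between -0.004 and 0.004 m) or (x of chisel_green in the frame of slot1 between -0.012 and 0.012 m and y of chisel_green in the frame of slot1 between -0.006 and 0.006 m and z of chisel_green in the frame of slot1 between -0.004 and 0.004 m) or (x of chisel_green in the frame of slot2 between -0.012 and 0.012 m and y of chisel_green in the frame of slot2 between -0.006 and 0.006 m and z of chisel_green in the frame of slot2 between -0.004 and 0.004 m) or (x of chisel_green in the frame of slot3 between -0.012 and 0.012 m and y of chisel_green in the frame of slot3 between -0.006 and 0.006 m and z of chisel_green in the frame of slot3 between -0.004 and 0.004 m)) and x of rim_back in the frame of chisel_green above 0.05 m and x of lid in the frame of case between -0.006 and 0.006 m and y of lid in the frame of case between -0.006 and 0.006 m and z of lid in the frame of case between 0.06 and 0.067 m and angle between lid's own z axis and vertical below 0.03 rad and x of pull in the frame of case below -0.05 m and linear speed of lid below 0.02 m/s); the robot touches nothing.
It fails at once if another thing on the bench is moved more than 50 mm (distance of any of mallet, square, wax, sanding, offcut, tape from where it was at the start of the episode above 0.05 m).
Of chisel_red, chisel_yellow, chisel_blue, chisel_green only 3 to 4 are there at a start; the rules pass over those that are not, and their reading is None.
At some moment in a run one of chisel_red, chisel_yellow, chisel_blue, chisel_green may be knocked a few centimetres aside while the robot is not near it.
It also fails if it takes over 208 s, if anything falls off the work surface, if the arm or the gripper's body presses on something with over 40 N, if the wrist force passes 120 N, or if a joint passes its speed limit or range.

## Working session

There is one attempt and no reset: what is moved stays moved. The work goes in short steps, each a Python script; the robot and the scene stay as the last script left them, time stands still between calls to the robot, and variables do not carry over. Pictures are saved under pics/ and viewed, at most 14 in all, crops included, and the job is handed in when it is done.

```bash
ls; mkdir -p pics; python3 - <<'E'
from station import *
import cv2
for n in("top","side"):
    im=read_camera(n); cv2.imwrite(f"pics/{n}0.png",im[:,:,::-1]); c=camera_info(n); print(n,c)
print(get_time(),get_ee_rot())
E
```

```text
pics
top {'intrinsics': array([[492.82663287,   0.        , 279.71046939],
       [  0.        , 492.82663287, 203.08685696],
       [  0.        ,   0.        ,   1.        ]]), 'T': array([[ 0.02861036,  0.99919287, -0.02819667,  0.4812508 ],
       [-0.99952107,  0.02826418, -0.0126003 ,  0.077891  ],
       [-0.01179317,  0.02854367,  0.99952298,  1.4630724 ],
       [ 0.        ,  0.        ,  0.        ,  1.        ]])}
side {'intrinsics': array([[390.67176542,   0.        , 279.36563857],
       [  0.        , 390.67176542, 205.70372589],
       [  0.        ,   0.        ,   1.        ]]), 'T': array([[-0.98038073,  0.12796859, -0.14992553,  0.3835765 ],
       [-0.19710281, -0.62862357,  0.75231834,  0.95587935],
       [ 0.00202639,  0.76710915,  0.6415134 ,  0.85533009],
       [ 0.        ,  0.        ,  0.        ,  1.        ]])}
0.1 [-7.00555671e-04  9.87637269e-01  1.56754980e-01 -9.67211877e-05]
```

View pics/top0.png

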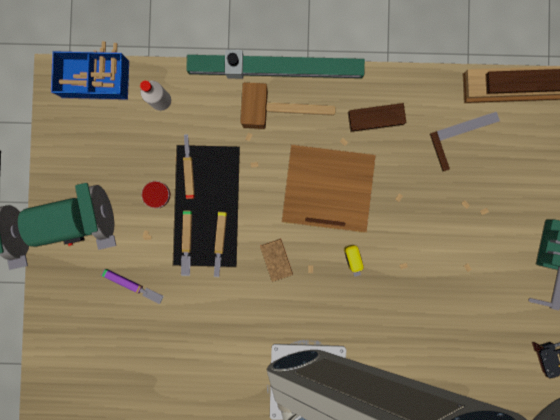

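View pics/side0.png

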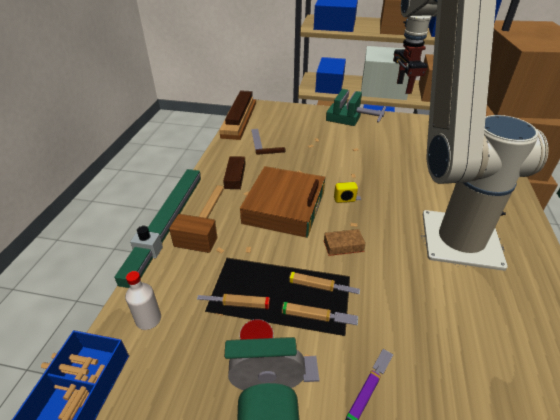

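The top view shows the lid at about (329,189) with its pull at (325,222) facing the robot. On the mat are the red chisel (188,168, blade to +x) and the green (186,238) and yellow (220,238), both with the blade to -x. There's no blue chisel. The purple look-alike is at (130,285), and the bench to the right, around (450,230), is clear.

```bash
cat > h.py <<'E'
import numpy as np, cv2
from station import *
from scipy.spatial.transform import Rotation as R
def px2w(name,uv,z):
    c=camera_info(name);K,T=c["intrinsics"],c["T"]
    uv=np.atleast_2d(np.asarray(uv,float))
    d=np.c_[(uv[:,0]-K[0,2])/K[0,0],-(uv[:,1]-K[1,2])/K[1,1],-np.ones(len(uv))]@T[:3,:3].T
    o=T[:3,3]; return o+d*((z-o[2])/d[:,2])[:,None]
def w2px(name,p):
    c=camera_info(name);K,T=c["intrinsics"],c["T"]
    q=(np.atleast_2d(p)-T[:3,3])@T[:3,:3]
    return np.c_[K[0,0]*q[:,0]/-q[:,2]+K[0,2],K[1,1]*-q[:,1]/-q[:,2]+K[1,2]]
def quat(M):  # rotation -> [w,x,y,z]
    x,y,z,w=M.as_quat(); return [w,x,y,z]
def down(th): return R.from_euler('z',th)*R.from_euler('x',np.pi)   # tool x at yaw th
def chisels(im=None):
    """{colour: (xy of handle middle, yaw of blade direction, handle length)} on the mat, from the top camera"""
    if im is None: im=read_camera("top")
    hsv=cv2.cvtColor(im,cv2.COLOR_RGB2HSV); out={}
    wood=cv2.inRange(hsv,(5,90,110),(22,255,255)); roi=np.zeros_like(wood); roi[130:290,165:248]=255
    dark=cv2.morphologyEx(cv2.inRange(hsv,(0,0,0),(180,255,60))&roi,cv2.MORPH_CLOSE,np.ones((25,25)))
    caps=dict(red=((0,170,100),(4,255,255)),yellow=((24,170,110),(34,255,255)),green=((50,120,60),(80,255,255)),blue=((100,120,60),(125,255,255)))
    for n,(a,b) in caps.items():
        m=cv2.inRange(hsv,a,b)&dark
        if cv2.countNonZero(m)<5: continue
        cap=np.argwhere(m)[:,::-1].astype(float).mean(0)
        k,lab,st,ce=cv2.connectedComponentsWithStats(wood&dark)
        i=min((i for i in range(1,k) if st[i,4]>100),key=lambda i:np.min(np.linalg.norm(np.argwhere(lab==i)[:,::-1]-cap,axis=1)))
        pts=np.argwhere(lab==i)[:,::-1].astype(float)
        w=px2w("top",pts,.025)[:,:2]; c=w.mean(0); u=np.linalg.svd(w-c)[2][0]
        cw=px2w("top",np.argwhere(m)[:,::-1],.025)[:,:2]
        if np.dot(c-cw.mean(0),u)<0: u=-u
        al=np.r_[(w-c)@u,(cw-c)@u]; L=np.ptp(al)+.003
        out[n]=(c+u*(al.max()+al.min())/2,np.arctan2(u[1],u[0]),L)
    return out
E
python3 - <<'E'
from h import *
im=cv2.imread("pics/top0.png")[:,:,::-1].copy()
for k,v in chisels(im).items(): print(k,v)
a=cv2.resize(im[135:240,275:385],None,fx=7,fy=5.7,interpolation=cv2.INTER_CUBIC)
a=cv2.resize(im[140:240,270:390],None,fx=6,fy=6,interpolation=cv2.INTER_CUBIC)
cv2.imwrite("pics/lid.png",a[:,:,::-1])
E
```

```text
red (array([0.59065817, 0.366507  ]), np.float64(0.10646692423265539), np.float64(0.12220894858860623))
yellow (array([0.43167148, 0.26820692]), np.float64(3.079906660243806), np.float64(0.12303750603858776))
green (array([0.43148918, 0.36722578]), np.float64(3.1317541483240534), np.float64(0.12272465923943959))
```

View pics/lid.png

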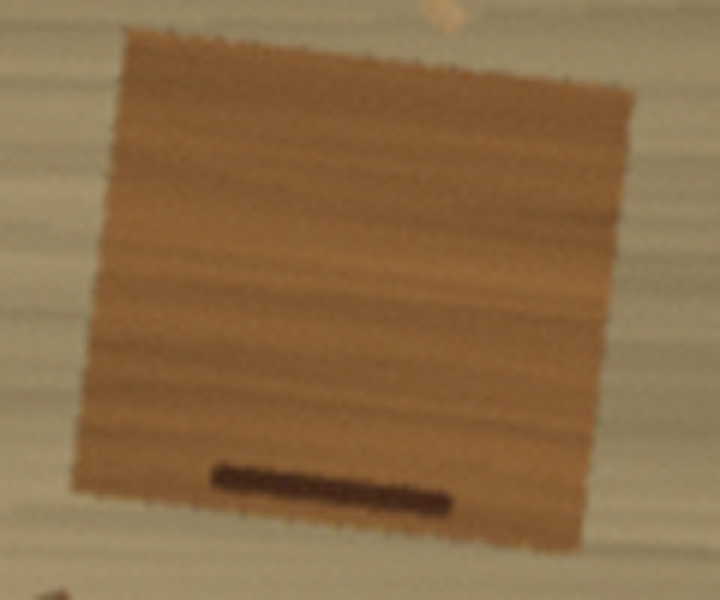

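The crop shows the lid corners at (127,30), (633,92), (580,550) and (72,490), with the dark pull near the bottom edge. I'll fit the lid's pose by segmentation next.

```bash
cat >> h.py <<'E'
def lid_pose(im,z,roi):
    """centre xy and yaw of lid (x away from pull), top face at height z, from the top camera; roi = u0,v0,u1,v1"""
    hsv=cv2.cvtColor(im,cv2.COLOR_RGB2HSV); u0,v0,u1,v1=roi
    m=cv2.inRange(hsv,(3,125,30),(16,255,255)); r=np.zeros_like(m); r[v0:v1,u0:u1]=255; m=cv2.morphologyEx(m&r,cv2.MORPH_CLOSE,np.ones((9,9)))
    c=max(cv2.findContours(m,cv2.RETR_EXTERNAL,cv2.CHAIN_APPROX_NONE)[0],key=cv2.contourArea)[:,0]
    w=px2w("top",c,z)[:,:2]
    (cx,cy),s,a=cv2.minAreaRect((w*1000).astype(np.float32))
    p=np.argwhere(cv2.inRange(hsv,(0,60,10),(12,255,75))&m)[:,::-1]; p=px2w("top",p,z+.032)[:,:2].mean(0)
    cen=np.array([cx,cy])/1000; th=[np.radians(a)+k*np.pi/2 for k in range(4)]
    d=cen-p; t=max(th,key=lambda t:d@[np.cos(t),np.sin(t)])
    return cen,t,np.array(s)+3,p
E
python3 - <<'E'
from h import *
im=cv2.imread("pics/top0.png")[:,:,::-1].copy()
c,t,s,p=lid_pose(im,.069,(275,135,385,240)); print(c,t,s,p)
cr=np.array([(127,30),(633,92),(580,550),(72,490)]); w=px2w("top",(cr+.5)/6-.5+[270,140],.069)[:,:2]
print(w,w.mean(0),[np.linalg.norm(w[i]-w[i-1]) for i in range(4)])
e=w[0]-w[3]+w[1]-w[2]; print(np.arctan2(e[1],e[0])); e=w[0]-w[1]+w[3]-w[2]; print(np.arctan2(e[1],e[0])-np.pi/2)
u=np.array([np.cos(t),np.sin(t)]); print("pull pred",c-.095*u)
print(px2w("top",[[450,230],[480,230]],0)) 
E
```

```text
[ 0.56713977 -0.04080424] 6.188968393608927 [243.22166443 223.01776123] [ 0.47294749 -0.02945024]
[[ 0.68755237  0.06888889]
 [ 0.66460855 -0.17059133]
 [ 0.44806818 -0.15073717]
 [ 0.46938082  0.08870257]] [ 0.56740248 -0.04093426] [np.float64(0.21906941126443197), np.float64(0.24057680250931052), np.float64(0.21744866423692372), np.float64(0.2403863947296174)]
-0.09099884666972963
-0.09214717112341342
pull pred [ 0.47256111 -0.03186687]
[[ 0.45725857 -0.40872539  0.        ]
 [ 0.45980891 -0.49687763  0.        ]]
```

```bash
cat >> h.py <<'E'
YAW=-0.0925; C=np.array([.5673,-.0408])
def lidtool(pos,yaw,phi,dz=.0):
    """tool pose holding the lid whose origin is at pos, yaw, tipped front-up by phi"""
    M=R.from_euler('ZY',[yaw,phi]); return np.array(pos)+M.apply([-.095,0,.009+dz]),quat(M*down(np.pi/2))
def tipped(phi):  # lid origin when tipped about the case's back rim
    z=R.from_euler('z',YAW); M=R.from_euler('ZY',[YAW,phi]); return np.r_[C,.064]+z.apply([.111,0,0])-M.apply([.111,0,0])
E
python3 - <<'E'
from h import *
for phi in (0,.1,.2,.32): 
    p,q=lidtool(tipped(phi),YAW,phi); print(p,inverse_kinematics(p,q))
print(inverse_kinematics(*lidtool([.46,-.39,.2],YAW,.0)))
p,q=lidtool(tipped(0),YAW,0,.1); command_gripper(.5); move_pose(p,q)
p,q=lidtool(tipped(0),YAW,0); print(movel(p,until_force=8),get_tcp_pos()-p)
command_gripper(0); print(get_grip_width()*88,get_finger_force())
for phi in (.08,.16,.24,.32):
    p,q=lidtool(tipped(phi),YAW,phi); movel(p,q,v=.06)
wait(.2); print(get_time(),get_ft_force(),get_grip_width()*88)
cv2.imwrite("pics/tip.png",read_camera("side")[:,:,::-1])
E
```

```text
[ 0.47270613 -0.03202503  0.073     ] [-9.27641802e-02  4.54417530e-01  2.04934286e+00 -4.44089210e-16
  6.37832265e-01 -2.64180238e-04]
[ 0.47462553 -0.03220308  0.09352072] [-9.27470507e-02  4.53946725e-01  1.97225396e+00 -3.38792610e-05
  8.15391966e-01 -2.22589391e-04]
[ 0.47857524 -0.03256947  0.11374648] [-9.27312653e-02  4.66873013e-01  1.89050972e+00 -5.51673764e-05
  9.84209919e-01 -1.96119080e-04]
[ 0.48593793 -0.03325247  0.13734383] [-9.27141356e-02  4.97162786e-01  1.78747115e+00 -7.29442870e-05
  1.17695871e+00 -1.75273846e-04]
[-0.82911897  0.29918893  1.85513276  0.          0.98727096 -0.73661897]
False [ 0.00044754 -0.00020142  0.00040111]
11.824153609831576 29.999751448631287
6.4917 [ 1.92278071 -0.08363125 -1.02702553] 11.870846732062919
```

View pics/tip.png

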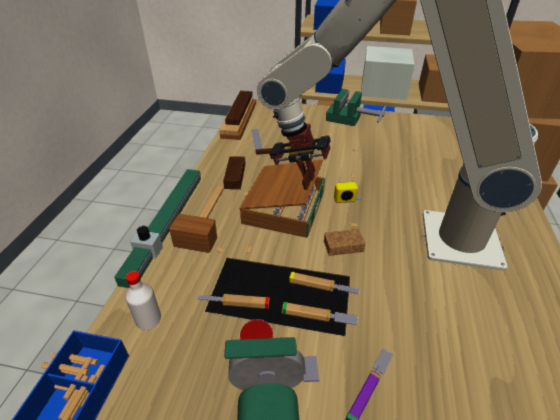

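The side view shows the lid tipped up, with its back edge resting on the case's back rim at about (265,165). Next I lift it, carry it over and lay it down.

```bash
python3 - <<'E'
from h import *
o=tipped(.32)
movel(*lidtool(o+[0,0,.12],YAW,.32),v=.12)
movel(*lidtool([*C,.23],YAW,.0),v=.15)
print(get_ft_force(),get_ft_torque())
P=[.46,-.39]
move_pose(*lidtool([*P,.12],YAW,0))
cv2.imwrite("pics/carry.png",read_camera("side")[:,:,::-1])
movel(*lidtool([*P,.03],YAW,0),v=.1)
print(movel(*lidtool([*P,.008],YAW,0),v=.03,until_force=5),get_tcp_pos()[2]-.009)
command_gripper(.5); p=get_tcp_pos(); movel([p[0],p[1],.2],v=.2)
p,q=lidtool([.35,-.55,.3],YAW,0); move_pose([.25,-.5,.35],quat(down(.3)))
im=read_camera("top");cv2.imwrite("pics/laid.png",im[:,:,::-1]); print(get_time(),lid_pose(im,.015,(385,170,520,300)))
E
```

```text
[ 0.3690146  -0.20545593 -0.7216598 ] [0.0099659  0.03229612 0.00051697]
True 0.010134551732163528
14.0083 (array([ 0.4614404 , -0.38872607]), np.float64(6.190281198868281), array([244.10177612, 222.5970459 ]), array([ 0.37096649, -0.37418258]))
```

View pics/laid.png

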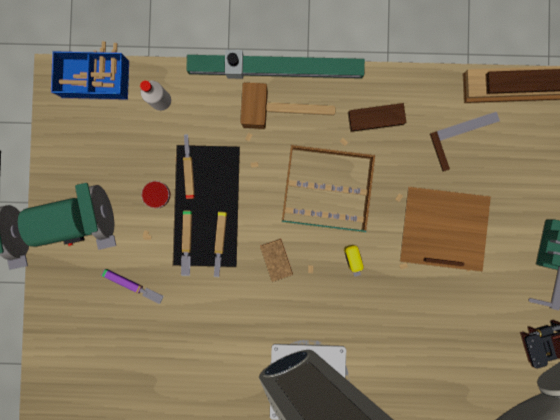

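The lid lies flat at about (445,228), and the open case shows two rows of four clips around (325,188) and (322,215). I'll overlay the predicted clip positions as a check.

```bash
python3 - <<'E'
from h import *
im=cv2.imread("pics/laid.png"); a=cv2.resize(im[140:240,270:390],None,fx=6,fy=6,interpolation=cv2.INTER_CUBIC)
z=R.from_euler('z',YAW)
def dot(p,h,col):
    u=w2px("top",np.r_[C,0]+z.apply([*p,h]))[0]; u=(u-[270,140]+.5)*6-.5
    cv2.circle(a,tuple(int(v) for v in np.round(u)),2,col,-1)
for x in(-.075,.005):
    for y in(-.075,-.025,.025,.075):
        for s in(-.015,.015): dot((x,y+s),.056,(0,255,0))
for p in((.111,.121),(.111,-.121),(-.111,.121),(-.111,-.121)): dot(p,.064,(255,255,0))
cv2.imwrite("pics/clips.png",a)
E
```

```text
(no output)
```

View pics/clips.png

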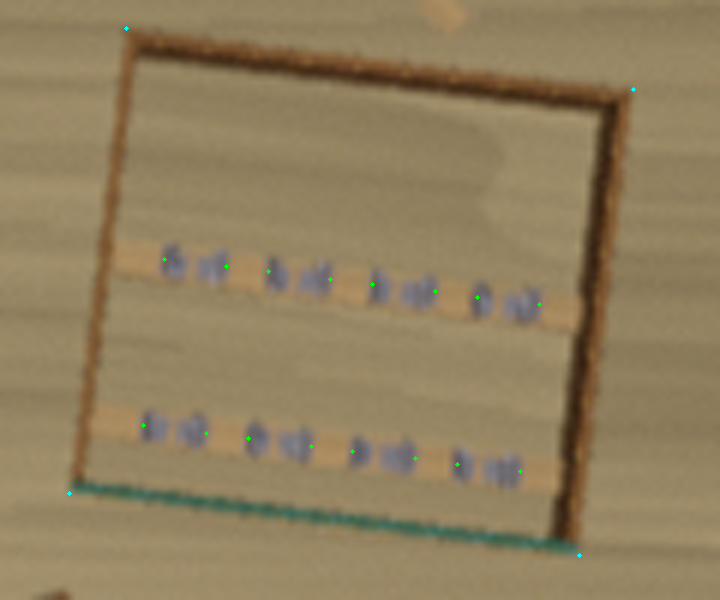

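```bash
cat >> h.py <<'E'
def ang(a): return (a+np.pi)%(2*np.pi)-np.pi
def pick_place(n,slot,GZ=.005):
    c,psi,L=chisels()[n]; print(n,c,psi,L); assert abs(L-.122)<.006
    s=np.r_[C,0]+R.from_euler('z',YAW).apply([-.035,-.075+.05*slot,0])
    for k in (0,np.pi):
        th,tp=ang(psi+k),ang(YAW+k)
        if all(inverse_kinematics(p,quat(down(a))) is not None for p,a in (((*c,.15),th),((*c,GZ),th),((*s[:2],.2),tp),((*s[:2],.02),tp))): break
    else: raise SystemExit("no ik")
    command_gripper(.6); move_pose([*c,.15],quat(down(th)))
    c2,psi2,_=chisels().get(n,(c,psi,0)); print("recheck",c2,psi2)
    movel([*c,.04],v=.25); print("touch",movel([*c,GZ],v=.08,until_force=8)); z=get_tcp_pos()[2]
    command_gripper(0); w=get_grip_width()*88; print("z",z,"width",w,get_finger_force())
    if abs(w-22)>3: raise SystemExit("bad grasp")
    movel([*c,.2],v=.3); move_pose([*s[:2],.2],quat(down(tp)))
    movel([*s[:2],.085],v=.2)
    home=z+.020
    print("press",movel([*s[:2],home-.0005],v=.04,until_force=40),get_tcp_pos()-[*s[:2],home],get_ft_force(),get_grip_width()*88)
    command_gripper(.42); movel([*s[:2],.12],v=.2)
    command_gripper(0); movel([*s[:2],.06],v=.15)
    print("check",movel([*s[:2],.040],v=.03,until_force=12),"contact z",get_tcp_pos()[2],get_time())
    movel([*s[:2],.15],v=.25)
E
python3 - <<'E'
from h import *
pick_place("red",3)
print(chisels()); cv2.imwrite("pics/red.png",read_camera("top")[:,:,::-1]); print(get_time())
E
```

```text
red [0.59065758 0.36648755] 0.1089113709156827 0.12225219268999288
recheck [0.59065758 0.36648755] 0.1089113709156827
touch True
z 0.0034062099575924223 width 21.676918768945708 31.345255557680503
press False [-7.95806803e-05 -2.76653701e-04 -7.46917223e-05] [-1.76865616 -2.47920309  9.0792346 ] 21.825992819964476
check True contact z 0.04534981183749437 26.8583
{'yellow': (array([0.43167061, 0.26824919]), np.float64(3.0804556163348673), np.float64(0.12303723119211418)), 'green': (array([0.43147174, 0.36719743]), np.float64(3.133730709220004), np.float64(0.12272319450540672))}
27.525
```

```bash
python3 - <<'E'
from h import *
pick_place("yellow",1,.006)
print(chisels()); pick_place("green",0,.006)
p=get_tcp_pos(); move_pose([.3,-.4,.3],quat(down(.6)))
im=read_camera("top"); cv2.imwrite("pics/three.png",cv2.resize(im[130:300,160:400],None,fx=3,fy=3,interpolation=cv2.INTER_CUBIC)[:,:,::-1]); print(get_time())
E
```

```text
yellow [0.43166522 0.2681726 ] 3.080566770242814 0.12303717113676302Traceback (most recent call last):
  File "<stdin>", line 2, in <module>
  File "h.py", line 62, in pick_place
    c2,psi2,_=chisels().get(n,(c,psi,0)); print("recheck",c2,psi2)
              ~~~~~~~^^
  File "h.py", line 28, in chisels
    i=min((i for i in range(1,k) if st[i,4]>100),key=lambda i:np.min(np.linalg.norm(np.argwhere(lab==i)[:,::-1]-cap,axis=1)))
ValueError: min() iterable argument is empty
```

```bash
sed -i '/recheck/d' h.py; python3 - <<'E'
from h import *
s=[.53,-.04,.25]; move_pose(s,quat(down(YAW)))
pick_place("yellow",1,.006)
print(chisels()); pick_place("green",0,.006)
move_pose([.3,-.4,.3],quat(down(.6)))
im=read_camera("top"); cv2.imwrite("pics/three.png",cv2.resize(im[130:300,160:400],None,fx=3,fy=3,interpolation=cv2.INTER_CUBIC)[:,:,::-1]); print(get_time())
E
```

```text
yellow [0.43166433 0.26821466] 3.081116015264835 0.12303685261516331
touch False
z 0.005778311192347885 width 21.730543375537636 29.99758265563287
press False [ 0.00023635 -0.00029559  0.00035142] [-2.94765264 -2.63247783 14.06512119] 21.83166080263835
check True contact z 0.04533928676122606 45.4
{'green': (array([0.43148761, 0.36726752]), np.float64(3.131981327881997), np.float64(0.12272451467822423))}
green [0.43148918 0.36722578] 3.1317541483240534 0.12272465923943959
touch False
z 0.005623102915900159 width 21.626837686905965 29.98986364575103
press False [ 0.00035938 -0.00035041  0.00054785] [-3.31660938 -1.2834333  15.26115721] 21.708814871943098
check True contact z 0.04534168835531409 58.8417
60.925
```

View pics/three.png

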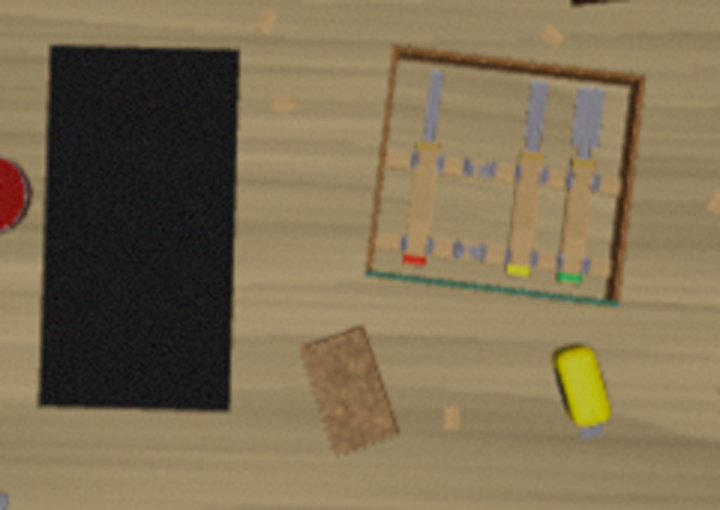

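All three chisels are seated at the correct height, with blades to the back. Their caps are at crop pixels (414,260), (518,270) and (570,278), and the mat is empty. I'll check how they sit along the case, then return the lid.

```bash
python3 - <<'E'
from h import *
z=R.from_euler('z',YAW)
for a in ((413,266),(517,276),(569,283)):
    w=px2w("top",[(a[0]+.5)/3-.5+160,(a[1]+.5)/3-.5+130],.04)[0]; print("butt in case",z.inv().apply(w-np.r_[C,0]))
P=[.46,-.39]
command_gripper(.5); move_pose(*lidtool([*P,.15],YAW,0)); movel(*lidtool([*P,.010],YAW,0),v=.12,until_force=8)
command_gripper(0); print(get_tcp_pos()[2]-.009,get_grip_width()*88)
movel(*lidtool([*P,.15],YAW,0),v=.12); move_pose(*lidtool([*C,.15],YAW,0))
movel(*lidtool([*C,.085],YAW,0),v=.1); wait(.3)
print(movel(*lidtool([*C,.0635],YAW,0),v=.02,until_force=5),get_tcp_pos()-lidtool([*C,.064],YAW,0)[0],get_ft_force())
cv2.imwrite("pics/put.png",read_camera("side")[100:260,200:400,::-1].repeat(3,0).repeat(3,1)); print(get_time())
E
```

```text
butt in case [-0.0958861   0.07601128  0.04      ]
butt in case [-0.09334922 -0.02428964  0.04      ]
butt in case [-0.09398857 -0.07458753  0.04      ]
0.010140794971313224 11.798026658992804
True [-1.75648976e-04  1.49369713e-05  1.26499856e-04] [-0.26269473  0.70171474  5.16203342]
69.225
```

View pics/put.png

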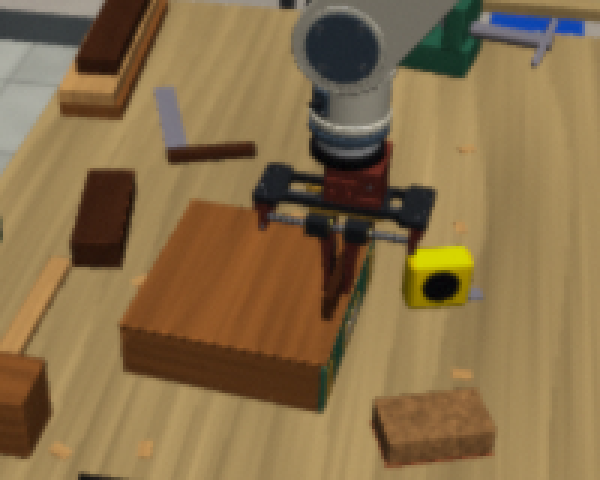

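The lid is flush on the case (crop around (245,280)), and contact came at the expected height. I'll release, retreat and check it from above.

```bash
python3 - <<'E'
from h import *
command_gripper(.5); p=get_tcp_pos(); movel([p[0],p[1],.2],v=.15)
move_pose([.3,-.4,.3],quat(down(.6)))
im=read_camera("top"); print(lid_pose(im,.069,(275,135,385,240)),get_time())
cv2.imwrite("pics/end.png",np.vstack([im[100:310,140:480],read_camera("side")[130:260,140:480]])[:,:,::-1].repeat(1,0))
E
```

```text
(array([ 0.5682442 , -0.04047475]), np.float64(6.192493353627755), array([243.33596802, 222.29627991]), array([ 0.47418641, -0.0263583 ])) 72.5
```

View pics/end.png

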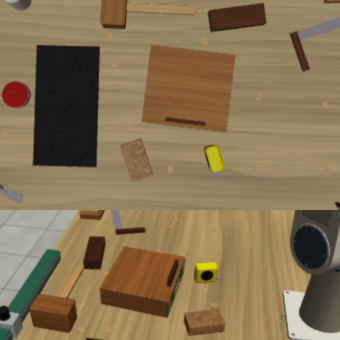

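The lid is squarely on the case, about 1 mm from where it started, with its pull at the green front. The mat is empty and the other things haven't moved.

```bash
python3 -c "
from station import *
print(job_done())"
```

```text
the job is handed in; nothing more can be done
None
```

I handed the job in at about 72 s. The red, yellow and green chisels (there was no blue) are clipped home with blades to the back, the lid is back on with its pull at the green front, and the other things are where they were; the hand-in returned no verdict.

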